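Dry-zero the level probe in its guide

ROBOT

A 6-joint arm with a two-finger parallel gripper is mounted at the origin on a cart in front of the work surface, level with it; the furniture and walls round the work are solid. World frame = base frame: x ahead of the robot, y to its left, z up, the work surface at z = 0. Lengths are in m, angles in rad, forces in N, time in s.
With the tool pointing down it reaches from about 0.225 to 0.875 m from the base axis. Payload 3.4 kg.
Tool frame: the origin (TCP) lies at the very end of the fingers, on their centre line; the grasp point (between the pads) lies 19 mm behind it; z points along the fingers, y is the direction in which the jaws open and shut (so a half turn about z gives the same grasp; the last joint's range is limited). The gripper opens to 85 mm and grips with 20 to 120 N. Pads are 22 mm wide; open, the fingers measure 114 mm over their backs; the gripper's body (76 mm by 85 mm) begins 54 mm behind the grasp point. The pads swing forward as they close: fully open they stand 13 mm farther back than shut.
Start: joints at [-1.34, 0.276, 1.505, -0, 1.361, -0.121], TCP at [0.198, -0.54, 0.231] pointing down, gripper open.
Joint ranges: [-2.89, 2.89], [-0.75, 2.08], [0.22, 2.7], [-1.18, 4.32], [0.11, 2.71], [-2.7, 2.7]. Speed limits (rad/s): [2.57, 2.57, 3.14, 3.14, 3.14, 3.14].

INTERFACE

Orientations are given as a unit quaternion [w, x, y, z].
In Python, from rig import manip, viewer, job gives the robot as it stands.
- The arm moves only by the shell command python3 -m crank 'ROWS' [OPENING] [FORCE]. ROWS is JSON, a list of rows, each a list of 6 numbers: the shift along the tool's x, y, z in m, then the turn, a rotation vector about the tool's x, y, z in degrees. In form: [[dx, dy, dz, rx, ry, rz], ...]. A call has 1 to 20 rows; each row is the pose to reach, as a shift and turn from the pose measured when the call began, along the tool's axes at that moment; what a row does not reach only later rows make up. A row lasts 1/8 s, in which the tool goes at most 62.5 mm and 10.7 degrees, less where a joint would pass 70% of its speed; a pose out of reach is approached as far as the arm can. A call with a gripper value outside its range is refused whole. OPENING is the opening, from 0 (shut) to 1 (fully open), set as the call begins (- or left out, the last holds). The fingers move at their own pace and stop on an object; FORCE is the grip in N (left out, the last holds). Time passes only in rows, so rows that repeat a pose let the fingers close. It gives the time, the measured TCP pose, the force and the opening at its end, in the units of the state.
- manip.get_state(): the state, without advancing time (a new reading comes with each control period).
- viewer.get_image(name): name is "scene" or "top" or "wrist"; returns a dict with "frame" (480x640x3 uint8, blue, green, red), "range_z" (480x640 float32, m along the optical axis (not along the pixel's ray), 0 where there is no reading), "intrinsics" (3x3 intrinsics, pixels), "world_from_camera" (4x4, takes a point from camera to world coordinates); the wrist camera has in their place "mount" (4x4, takes a point from camera to tool coordinates, whose origin is the TCP and whose axes are the flange's). Camera axes: x right, y up, looking along -z (the intrinsics and any distortion apply to the point x, -y, -z); pixel columns grow to the right and rows downward; lengths in m; the calibration is good to about 2 mm. A picture is of the moment at which its call begins: read the wrist's pose just before it.
- job.sign_off(): hands the job in, once; it reports no verdict.
The state is a dict: "clock": time; "qpos": joint angles; "qd": joint speeds; "effort": joint torques, N m; "position": TCP position; "ee_rot": TCP orientation; "contact_force": force on the tool from outside, world axes, zero at the start; "moment": the same for the moment, N m; "width": finger opening in m.
Only numpy, scipy, OpenCV 4.12 (cv2) and the standard library are available. Lean on these libraries where they do the work, as an engineer would, in place of code of your own. Each camera call takes 0.05 s, during which the arm holds its last target. There are 200 camera calls.

TASK

Set the ink-level probe up for its dry zero reading: of the two loose guide bushes, seat the one whose bore the thicker probe can pass through, fully home in the hole of the stand's bridge, spigot down, and let go of it. Then take the thicker probe from the rack and lower its stem through the bush until the tip is about half way down inside the empty cup, without touching bush, stand or cup at any time, and finish while still holding it there: upright, still and well centred in the bore. Leave the thin probe, the other bush and the things round about where they are.

Things in the scene. Friction and masses are not known exactly. Their poses are not given: they have to be found in the camera images.
- probe_stand: Fixed aluminium stand: base 100 x 150 x 6 mm, two pillars 14 mm thick at y = -58 and +58 mm, bridge plate 80 x 150 x 14 mm with its top 110 mm above the table and a through hole in its middle. An empty cup is fixed on the base under the hole. Origin: centre of the underside, on the table, below the hole; y along the bridge, z up.
- cup_rim (a point): Centre of the rim of the empty white mixing cup in the stand, right below the bridge hole, 91 mm above the table. The cup is 68 mm wide and 85 mm tall; inside 48 mm wide at the floor (10 mm above the table) and 60 mm at the rim.
- seat (a point): Centre of the stand's bridge hole at the level of the bridge's top face (110 mm above the table); the hole is 40 mm wide with a 2 mm chamfer.
- probe_rack: Fixed aluminium rack, 75 x 200 mm at the base, with two end cheeks and a top plate 8 mm thick whose top is 140 mm above the table. It has two 18 mm holes at x = 0, y = -50 and +50 mm; in each a probe hangs, head on the plate. Origin: centre of the underside; y along the rack, z up.
- thick_probe: The thicker probe, 120 g nominal: round steel stem 14 mm thick, 130 mm long, under a round black head 32 mm wide and 36 mm tall (z = 130 to 166 mm). At the start it hangs upright in one of the rack's two holes (either), tip 10 mm above the table. Origin: centre of the stem's lower end; z up the stem to the head.
- thick_probe_tip (a point): Centre of the lower end of the thick probe's stem (the same point as its origin).
- thin_probe: The thinner probe, not used: stem 8 mm thick and 130 mm long, head 26 mm wide and 36 mm tall. Hangs in the other hole. Origin: centre of the tip, z up.
- wide_bush: Loose steel guide bush, bore 26 mm right through (suits the 14 mm stem), 150 g nominal: spigot 36 mm wide, 12 mm long, below a round head 48 mm wide, 32 mm tall. Starts standing on the table, spigot down. Origin: centre of the spigot's lower face; z up the bore. Seated, the head's shoulder rests on the bridge, the origin is 12 mm below its top.
- wide_bush_top (a point): Centre of the wide bush's bore at its upper face, 44 mm above its origin (142 mm above the table when seated).
- narrow_bush: The other loose bush, not used: same outside shape, but a bore of only 12 mm, too small for the 14 mm stem. Also stands spigot down on the table. Origin as for the wide bush.
- tape_roll: Bystander: roll of masking tape, 72 mm wide, 18 mm tall, lying flat. Origin: centre of the underside.
- ink_jar: Bystander: small closed ink jar with a red lid, 67 mm wide, 62 mm tall. Origin: centre of the underside.
Mind the look-alikes: they are no part of the job. Leave any orange look-alike of the thick_probe alone.

How it is judged:
By the outcome, as a careful person would: the job done as asked, in the order asked, and still so for the second after the job is handed in, while the arm keeps its last pose, push and grip.
It also fails if it takes over 61 s, if anything falls off the work surface, if the arm or the gripper's body presses on something with over 40 N, if the wrist force passes 120 N, or if a joint passes its speed limit or range.

## Working session

There is one attempt and no reset: what is moved stays moved. The work goes in short steps, Python scripts to look and compute and a shell command to move; the robot and the scene stay as the last step left them, time stands still between calls to the robot, and variables do not carry over. Pictures are saved under pics/ and viewed, about 8 in all and at most 12, crops included, and the job is handed in when it is done.

```bash
mkdir -p pics; ls; cat > h.py <<'E'
import numpy as np, cv2
from rig import manip, viewer, job
from scipy.spatial.transform import Rotation as R
def T_tool():
    s=manip.get_state(); T=np.eye(4); q=s["ee_rot"]
    T[:3,:3]=R.from_quat([q[1],q[2],q[3],q[0]]).as_matrix(); T[:3,3]=s["position"]; return T
def snap(n):
    T=T_tool(); d=viewer.get_image(n)
    W=d["world_from_camera"] if n!="wrist" else T@np.array(d["mount"])
    return d["frame"],d["range_z"],np.array(d["intrinsics"]),np.array(W)
def cloud(z,K,W):
    v,u=np.mgrid[:480,:640]
    P=np.stack([(u-K[0,2])/K[0,0]*z,-(v-K[1,2])/K[1,1]*z,-z,np.ones_like(z)],-1)
    return (P@W.T)[...,:3]
def ray(u,v,K,W,h):
    d=W[:3,:3]@np.array([(u-K[0,2])/K[0,0],-(v-K[1,2])/K[1,1],-1]); o=W[:3,3]
    return o+d*(h-o[2])/d[2]
def pix(p,K,W):
    c=np.linalg.inv(W)@np.append(p,1); return K[0,2]+K[0,0]*c[0]/-c[2],K[1,2]-K[1,1]*c[1]/-c[2]
E
python3 - <<'E'
from h import *
s=manip.get_state(); print(s)
for n in("scene","top"):
    f,z,K,W=snap(n); cv2.imwrite(f"pics/{n}0.png",f); np.savez(f"{n}0.npz",f=f,z=z,K=K,W=W); print(n,K,W.round(3),(z==0).mean())
E
```

```text
pics
{'clock': 0.0, 'qpos': array([-1.33999854e+00,  2.76574745e-01,  1.50611504e+00, -1.05404932e-05,
        1.36071437e+00, -1.20987369e-01]), 'qd': array([ 1.79798804e-03, -7.61928626e-05, -5.42046753e-04, -3.11223806e-04,
        1.08440755e-04,  1.86451804e-03]), 'effort': array([ 2.38640183e-03, -4.16762209e+01, -2.45803231e+01,  9.80895288e-05,
        1.08137535e-02, -2.19918121e-05]), 'position': array([ 0.19800691, -0.53927028,  0.23045848]), 'ee_rot': array([-9.04102625e-04,  9.84570144e-01,  1.74988030e-01, -5.48510404e-05]), 'contact_force': array([-0.74802657, -0.1170885 , -0.18490178]), 'moment': array([-0.02329603, -0.04035134, -0.00717994]), 'width': 0.08538673430642861}
scene [[516.43815922   0.         317.04340767]
 [  0.         516.43815922 246.46785541]
 [  0.           0.           1.        ]] [[-0.69   0.29  -0.664 -0.328]
 [-0.724 -0.297  0.622  0.808]
 [-0.017  0.91   0.415  0.618]
 [ 0.     0.     0.     1.   ]] 0.004036458333333334
top [[582.80528404   0.         324.73577615]
 [  0.         582.80528404 236.30919641]
 [  0.           0.           1.        ]] [[ 0.01   0.998 -0.059  0.435]
 [-1.     0.01   0.003 -0.003]
 [ 0.004  0.059  0.998  1.286]
 [ 0.     0.     0.     1.   ]] 0.004189453125
```

View pics/scene0.png

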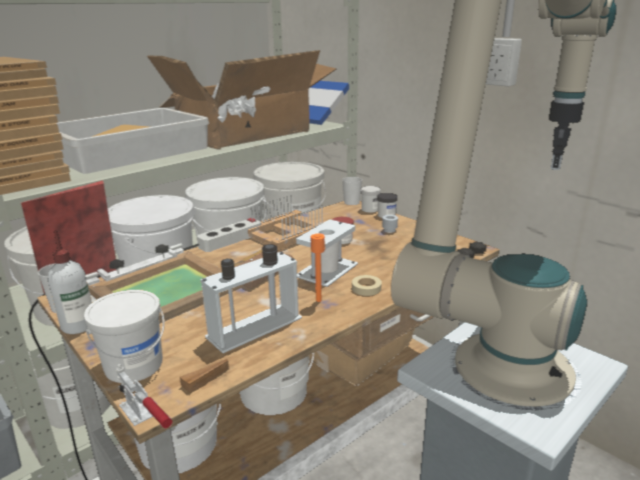

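View pics/top0.png

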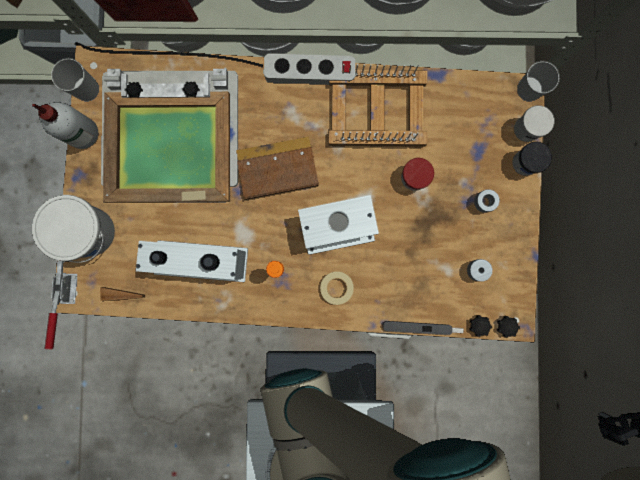

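The scene view shows the rack with two black-headed probes, the stand with its cup, and an orange look-alike at (318,265). In the top view:
- **Bushes:** (488,200) has the larger bore and (481,270) the small one.
- **Probe heads:** (159,258) is smaller and (209,262) larger. The orange look-alike is at (275,270).
- **Stand hole:** (340,222).

I'll measure these and confirm the choice in one crop.

```bash
python3 - <<'E'
from h import *
d=np.load("top0.npz"); f,z,K,W=d["f"],d["z"],d["K"],d["W"]
P=cloud(z,K,W); g=cv2.cvtColor(f,cv2.COLOR_BGR2GRAY)
print("table z",np.median(P[280:300,230:260,2]))
def blob(mask,u,v,r,h,name):
    m=np.zeros_like(mask); m[v-r:v+r,u-r:u+r]=mask[v-r:v+r,u-r:u+r]
    n,l,s,c=cv2.connectedComponentsWithStats(m.astype(np.uint8))
    i=1+np.argmax(s[1:,4]); cu,cv_=c[i]; p=ray(cu,cv_,K,W,h)
    A=s[i,4]; scale=(W[2,3]-h)/K[0,0]
    print(name,"px",c[i].round(1),"pos",p.round(4),"eqdia mm",(2*np.sqrt(A/np.pi)*scale*1000).round(1),"bbox",s[i,2:4],"z",np.median(P[...,2][l==i]).round(4))
    return p
for u,v,n in((488,200,"A"),(481,270,"B")):
    blob((P[...,2]>.03)&(P[...,2]<.06),u,v,22,.044,"bush"+n)
    blob((g<110),u,v,7,.044,"bore"+n)
for u,v in((159,258),(209,262)): blob((P[...,2]>.16),u,v,18,.176,"head")
blob((P[...,2]>.08),275,270,18,.176,"orange")
blob((P[...,2]<.1),340,222,14,.11,"hole")
# rectangles
for u,v,r,h,n in((340,222,50,.11,"bridge"),(190,262,62,.14,"rack")):
    m=np.zeros(g.shape,np.uint8); sl=(slice(v-r,v+r),slice(u-r,u+r)); m[sl]=(abs(P[...,2]-h)<.012)[sl]
    n_,l,s,c=cv2.connectedComponentsWithStats(m); i=1+np.argmax(s[1:,4])
    ct=max(cv2.findContours((l==i).astype(np.uint8),0,2)[0],key=cv2.contourArea)
    b=cv2.boxPoints(cv2.minAreaRect(ct)); q=np.array([ray(*x,K,W,h) for x in b])
    print(n,q.round(3)[:,:2].tolist(),"c",q.mean(0).round(4),np.linalg.norm(q[0]-q[1]).round(3),np.linalg.norm(q[1]-q[2]).round(3))
    e=q[1]-q[0] if np.linalg.norm(q[1]-q[0])>np.linalg.norm(q[2]-q[1]) else q[2]-q[1]; print("yaw long axis deg",np.degrees(np.arctan2(e[1],e[0])).round(1))
for u,v,n in((418,173,"jar"),(337,288,"tape")): blob((P[...,2]>.01),u,v,24,.03,n)
a=cv2.resize(f[180:290,440:530],None,fx=4,fy=4,interpolation=3);b=cv2.resize(f[225:300,130:300],None,fx=2,fy=2,interpolation=3)
c=np.zeros((440,710,3),np.uint8); c[:,:360]=a; c[:150,365:705]=b
e=np.load("scene0.npz")["f"][225:350,195:335]; e=cv2.resize(e,None,fx=2.2,fy=2.2); c[155:155+e.shape[0],365:365+e.shape[1]]=e; cv2.imwrite("pics/crop.png",c)
E
```

```text
table z 0.00048310001497275934
bushA px [487.1 200.5] pos [ 0.5887 -0.3539  0.044 ] eqdia mm 43.2 bbox [24 22] z 0.0435
boreA px [488.3 199.8] pos [ 0.5903 -0.3564  0.044 ] eqdia mm 25.8 bbox [12 13] z 0.0146
bushB px [479.9 270.1] pos [ 0.4396 -0.3375  0.044 ] eqdia mm 48.3 bbox [24 23] z 0.0437
boreB px [481.  269.7] pos [ 0.4405 -0.3399  0.044 ] eqdia mm 11.8 bbox [5 6] z 0.0287
head px [156.5 257.4] pos [0.4575 0.3134 0.176 ] eqdia mm 28.6 bbox [17 15] z 0.1761
head px [208.5 261.8] pos [0.45   0.2145 0.176 ] eqdia mm 33.4 bbox [18 17] z 0.1766
orange px [274.5 269. ] pos [0.4376 0.0888 0.176 ] eqdia mm 33.1 bbox [18 17] z 0.1663
hole px [337.7 221.6] pos [ 0.5347 -0.0321  0.11  ] eqdia mm 38.6 bbox [20 20] z 0.0098
bridge [[0.559, 0.049], [0.591, -0.097], [0.512, -0.114], [0.48, 0.032]] c [ 0.5351 -0.0324  0.11  ] 0.15 0.081
yaw long axis deg -77.7
rack [[0.431, 0.365], [0.491, 0.361], [0.476, 0.165], [0.417, 0.169]] c [0.4539 0.265  0.14  ] 0.06 0.197
yaw long axis deg -94.3
jar px [417.1 173.8] pos [ 0.6473 -0.206   0.03  ] eqdia mm 70.8 bbox [34 33] z 0.0621
tape px [336.2 287.9] pos [ 0.3984 -0.0322  0.03  ] eqdia mm 58.6 bbox [34 33] z 0.0183
```

View pics/crop.png

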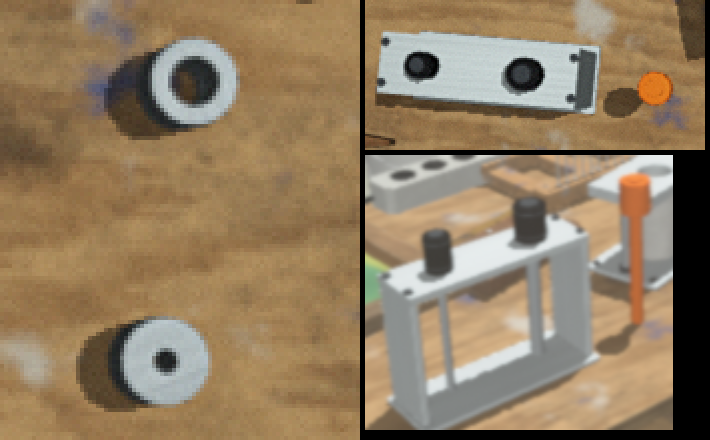

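The crop confirms both choices:
- **Bush:** A at (488,200) has a bore of about 26 mm, so it is the wide one. B's bore is about 12 mm, so it stays put.
- **Probe:** the black head at (209,262) is about 33 mm wide with the thicker stem, so it is the thick probe. The head at (157,257) is the thin one, and the orange one is the decoy.

Next I move above bush A.

```bash
python3 -m crank '[[0.054,-0.005,0.007,0,0,0],[0.108,-0.009,0.015,0,0,0],[0.162,-0.014,0.022,0,0,0],[0.216,-0.018,0.03,0,0,0],[0.27,-0.023,0.037,0,0,0],[0.324,-0.028,0.045,0,0,0],[0.378,-0.032,0.052,0,0,0],[0.431,-0.037,0.06,0,0,0],[0.431,-0.037,0.06,0,0,0],[0.431,-0.037,0.06,0,0,0],[0.431,-0.037,0.06,0,0,0]]' 1
python3 - <<'E'
from h import *
f,z,K,W=snap("wrist"); cv2.imwrite("pics/w1.png",f); np.savez("w1.npz",f=f,z=z,K=K,W=W)
print(manip.get_state()["position"],W.round(3),K, (np.linalg.inv(T_tool())@W).round(3))
P=cloud(z,K,W); m=((abs(P[...,2]-.044)<.006)&(np.hypot(P[...,0]-.59,P[...,1]+.356)<.05)).astype(np.uint8)
ct=max(cv2.findContours(m,0,2)[0],key=cv2.contourArea); (u,v),r=cv2.minEnclosingCircle(ct); e=cv2.fitEllipse(ct)
print(u,v,r,e,ray(u,v,K,W,.044),ray(*e[0],K,W,.044), P[m>0].mean(0))
E
```

```text
clock: 1.48
position: [0.5887, -0.3568, 0.1709]
ee_rot: [-0.001, 0.985, 0.174, -0.0]
contact_force: [0.1, -0.3, -0.4]
width: 0.0858
[ 0.58868851 -0.35689784  0.17105393] [[ 0.343  0.902  0.264  0.657]
 [-0.939  0.33   0.095 -0.333]
 [-0.002 -0.28   0.96   0.313]
 [ 0.     0.     0.     1.   ]] [[428.34234202   0.         317.44421562]
 [  0.         428.34234202 241.99516151]
 [  0.           0.           1.        ]] [[ 0.     0.96   0.28   0.072]
 [ 1.    -0.     0.     0.001]
 [ 0.     0.28  -0.96  -0.141]
 [ 0.     0.     0.     1.   ]]
317.95001220703125 227.0 36.44734191894531 ((317.8802185058594, 226.66604614257812), (70.36811828613281, 71.65522766113281), 90.04143524169922) [ 0.59289668 -0.35672562  0.044     ] [ 0.59309022 -0.35660684  0.044     ] [ 0.59265547 -0.35675369  0.04272548]
```

View pics/w1.png

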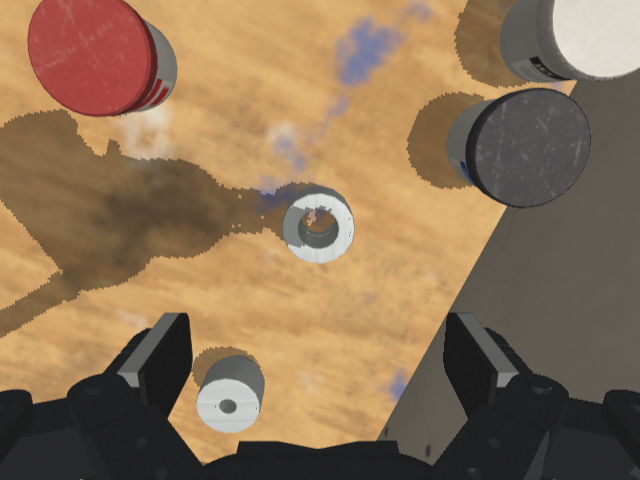

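The wrist view shows the wide bush at (318,227) with an open bore. The narrow bush is at (230,405), clear of the fingers. Descending, then gripping.

```bash
python3 -m crank '[[0.004,0.001,0.03,0,0,0],[0.004,0.001,0.07,0,0,0],[0.004,0.001,0.11,0,0,0],[0.004,0.001,0.14,0,0,0],[0.004,0.001,0.155,0,0,0],[0.004,0.001,0.155,0,0,0],[0.004,0.001,0.155,0,0,0],[0.004,0.001,0.155,0,0,0]]' 1
python3 -m crank '[[0,0,0,0,0,0],[0,0,0,0,0,0],[0,0,0,0,0,0],[0,0,0,0,0,0],[0,0,0,0,0,0],[0,0,0,0,0,0],[0,0,0,0,0,0],[0,0,0,0,0,0]]' 0 50
```

```text
clock: 2.52
position: [0.5936, -0.357, 0.0177]
ee_rot: [0.0, 0.985, 0.174, 0.001]
contact_force: [0.1, 0.3, -0.5]
width: 0.0856
clock: 3.52
position: [0.594, -0.3571, 0.0185]
ee_rot: [0.001, 0.985, 0.174, 0.001]
contact_force: [0.1, 1.3, 5.7]
width: 0.0456
```

```bash
python3 -m crank '[[0,0,-0.015,0,0,0],[0,0,-0.04,0,0,0],[0,0,-0.08,0,0,0],[0,0,-0.13,0,0,0],[0,0,-0.18,0,0,0],[0,0,-0.22,0,0,0],[0,0,-0.22,0,0,0],[0,0,-0.22,0,0,0]]'
python3 - <<'E'
from h import *
f,z,K,W=snap("wrist"); cv2.imwrite("pics/w2.png",f); np.savez("w2.npz",f=f,z=z,K=K,W=W)
print(manip.get_state()["width"],manip.get_state()["contact_force"])
T=T_tool();P=cloud(z,K,np.linalg.inv(T)@W)
for v in range(250,470,20): print(v,[P[v,u].round(3).tolist() for u in (270,318,366)])
E
```

```text
clock: 4.53
position: [0.5927, -0.3564, 0.2374]
ee_rot: [-0.0, 0.985, 0.174, 0.001]
contact_force: [-0.2, 0.0, -1.3]
width: 0.0458
0.04544151574611668 [-0.14421584  0.05397982 -1.84354099]
250 [[-0.046, -0.042, 0.236], [-0.046, 0.002, 0.237], [-0.046, 0.047, 0.238]]
270 [[-0.066, -0.043, 0.238], [0.022, 0.002, -0.003], [-0.066, 0.048, 0.237]]
290 [[0.015, -0.015, -0.004], [0.021, 0.002, -0.02], [0.015, 0.018, -0.004]]
310 [[0.017, -0.013, -0.025], [0.017, 0.002, -0.025], [0.016, 0.016, -0.024]]
330 [[0.011, -0.013, -0.026], [-0.129, 0.002, 0.239], [0.011, 0.016, -0.026]]
350 [[0.004, -0.013, -0.025], [-0.016, 0.002, 0.008], [0.003, 0.016, -0.025]]
370 [[-0.003, -0.013, -0.026], [-0.015, 0.002, -0.008], [-0.004, 0.017, -0.025]]
390 [[-0.011, -0.014, -0.025], [-0.015, 0.002, -0.019], [-0.01, 0.017, -0.027]]
410 [[-0.019, -0.014, -0.025], [-0.018, 0.002, -0.026], [-0.018, 0.017, -0.026]]
430 [[-0.246, -0.048, 0.238], [-0.245, 0.002, 0.237], [-0.752, 0.136, 0.843]]
450 [[0.011, -0.008, -0.075], [0.011, 0.002, -0.074], [0.012, 0.011, -0.076]]
```

View pics/w2.png

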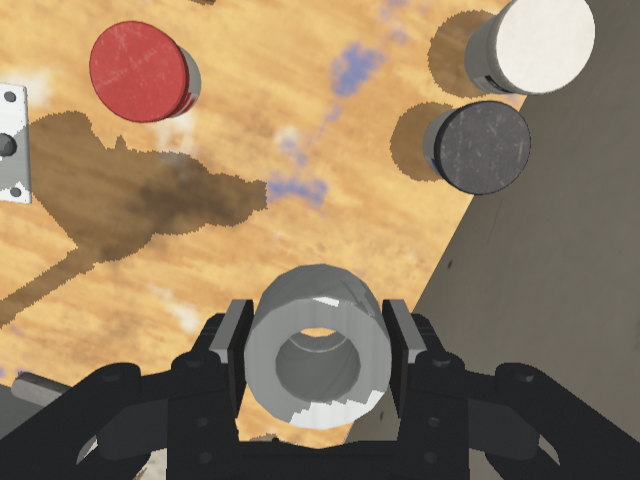

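The bush is held square: its top ring is centred near (318,358) and its top sits level 26 mm behind the TCP. Moving over the stand.

```bash
python3 -m crank '[[0.004,-0.025,0,0,0,0],[0.011,-0.065,0,0,0,0],[0.019,-0.11,0,0,0,0],[0.027,-0.155,0,0,0,0],[0.035,-0.2,0,0,0,0],[0.043,-0.245,0,0,0,0],[0.05,-0.285,0,0,0,0],[0.055,-0.312,0,0,0,0],[0.057,-0.324,0,0,0,0],[0.057,-0.324,0,0,0,0],[0.057,-0.324,0,0,0,0],[0.057,-0.324,0,0,0,0]]'
cat > hole.py <<'E'
from h import *
f,z,K,W=snap("wrist"); cv2.imwrite("pics/w3.png",f); np.savez("w3.npz",f=f,z=z,K=K,W=W)
T=T_tool(); C=np.linalg.inv(T)@W; P=cloud(z,K,W)
def ell(m,h,W):
    ct=max(cv2.findContours(m.astype(np.uint8),0,cv2.CHAIN_APPROX_NONE)[0],key=cv2.contourArea)
    q=np.array([ray(*p[0],K,W,h) for p in ct]); e=cv2.fitEllipse((q[:,:2]*1e3).astype(np.float32))
    (x,y),r=cv2.minEnclosingCircle((q[:,:2]*1e3).astype(np.float32)); return e,(x,y,r)
# hole: low depth within bridge
c=np.array(pix([.535,-.032,.11],K,W)); v,u=np.mgrid[:480,:640]
near=np.hypot(u-c[0],v-c[1])<45
m=(P[...,2]<.1)&near
print("hole@.11 world mm",ell(m,.11,W), "bridge z",np.median(P[near&~m][:,2]))
# held bush top, tool frame
Q=cloud(z,K,C); m2=(abs(Q[...,2]+.0257)<.004)&(np.hypot(Q[...,0],Q[...,1])<.035)
print("bush top tool mm",ell(m2,np.median(Q[m2][:,2]),C),np.median(Q[m2][:,2]))
# tilt fit
A=np.c_[Q[m2][:,:2],np.ones(m2.sum())]; print("tilt",np.linalg.lstsq(A,Q[m2][:,2],rcond=None)[0])
print("TCP",T.round(4))
E
python3 hole.py
```

```text
clock: 6.08
position: [0.5351, -0.0333, 0.2367]
ee_rot: [-0.001, 0.985, 0.174, -0.0]
contact_force: [-0.1, 0.0, -0.3]
width: 0.0458
hole@.11 world mm (((538.9383544921875, -32.898582458496094), (36.24840545654297, 37.710636138916016), 18.23324966430664), (539.20166015625, -32.810302734375, 19.140779495239258)) bridge z 0.10893976138025202
bush top tool mm (((-0.40705084800720215, 0.33252954483032227), (45.74034118652344, 58.13237380981445), 2.927031993865967), (7.802598476409912, -1.6513442993164062, 33.61030197143555)) -0.024380990443615386
tilt [-0.00127022  0.00288073 -0.02444381]
TCP [[ 9.398e-01  3.418e-01 -5.000e-04  5.350e-01]
 [ 3.418e-01 -9.398e-01  1.000e-03 -3.320e-02]
 [-1.000e-04 -1.100e-03 -1.000e+00  2.367e-01]
 [ 0.000e+00  0.000e+00  0.000e+00  1.000e+00]]
```

View pics/w3.png

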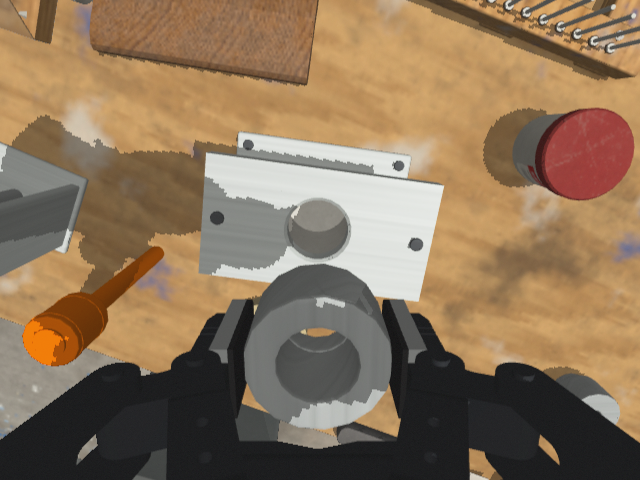

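```bash
cat > hole2.py <<'E'
from h import *
import sys
d=np.load(sys.argv[1]); f,z,K,W=d["f"],d["z"],d["K"],d["W"]; T=T_tool(); C=np.linalg.inv(T)@W; P=cloud(z,K,W); Q=cloud(z,K,C)
def fit(pts,n):
    p=(pts[:,:2]*1e3); A=np.c_[2*p,np.ones(len(p))]; x=np.linalg.lstsq(A,(p**2).sum(1),rcond=None)[0]
    print(n,"centre",x[:2].round(2),"r",np.sqrt(x[2]+x[0]**2+x[1]**2).round(2),len(p))
def cont(m,h,W):
    ct=max(cv2.findContours(m.astype(np.uint8),0,cv2.CHAIN_APPROX_NONE)[0],key=cv2.contourArea)
    return np.array([ray(*p[0],K,W,h) for p in ct])
c=np.array(pix([.535,-.032,.11],K,W)); v,u=np.mgrid[:480,:640]; near=np.hypot(u-c[0],v-c[1])<45
zb=np.median(P[near][:,2][P[near][:,2]>.1])
for t in(.002,.003,.005):
    fit(cont((P[...,2]<zb-t)&near,zb,W),f"hole t{t}")
zt=-.0257
top=(abs(Q[...,2]-zt)<.004)&(np.hypot(Q[...,0],Q[...,1])<.035)
print("top z",np.median(Q[top][:,2]))
b=cont((Q[...,2]>zt+.004)&(np.hypot(Q[...,0],Q[...,1]-.001)<.016)&(v>300)&(v<410),np.median(Q[top][:,2]),C); fit(b,"bush bore (tool)")
o=cont(top,np.median(Q[top][:,2]),C); k=(abs(o[:,1]-.001)<.018)&(np.hypot(o[:,0],o[:,1])>.02); fit(o[k],"bush outer(tool)")
E
python3 hole2.py w3.npz
```

```text
hole t0.002 centre [537.59 -33.48] r 19.59 200
hole t0.003 centre [537.75 -33.39] r 19.29 169
hole t0.005 centre [538.06 -33.28] r 19.03 168
top z -0.024380990443615386
bush bore (tool) centre [-1.43  1.38] r 11.95 244
bush outer(tool) centre [-1.38  1.43] r 23.67 256
```

The hole is at (318,228) in the image. In the tool frame it lies about 2.3, 1.1 mm off, and the bush axis is at about -1.0, 0. So I shift about +3.3, +0.4 mm and descend to just above the bridge.

```bash
python3 -m crank '[[0.0033,0.0004,0.02,0,0,0],[0.0033,0.0004,0.05,0,0,0],[0.0033,0.0004,0.08,0,0,0],[0.0033,0.0004,0.098,0,0,0],[0.0033,0.0004,0.102,0,0,0],[0.0033,0.0004,0.102,0,0,0],[0.0033,0.0004,0.102,0,0,0],[0.0033,0.0004,0.102,0,0,0]]'
python3 -m crank '[[0,0,0.004,0,0,0],[0,0,0.008,0,0,0],[0,0,0.011,0,0,0],[0,0,0.011,0,0,0]]'
```

```text
clock: 7.12
position: [0.5388, -0.0325, 0.1356]
ee_rot: [-0.0, 0.985, 0.173, 0.001]
contact_force: [-0.3, -0.0, -1.8]
width: 0.0458
clock: 7.62
position: [0.5385, -0.0324, 0.1242]
ee_rot: [-0.0, 0.985, 0.174, 0.0]
contact_force: [-0.2, 0.1, -0.8]
width: 0.0462
```

No contact, and the spigot is about 5 mm into the hole. Continuing down.

```bash
python3 -m crank '[[0,0,0.002,0,0,0],[0,0,0.004,0,0,0],[0,0,0.0055,0,0,0],[0,0,0.0055,0,0,0]]'
python3 -m crank '[[0,0,0.001,0,0,0],[0,0,0.002,0,0,0],[0,0,0.002,0,0,0]]'
```

```text
clock: 8.12
position: [0.5384, -0.0324, 0.1185]
ee_rot: [-0.0, 0.985, 0.174, 0.0]
contact_force: [0.3, 0.5, -1.0]
width: 0.0459
clock: 8.5
position: [0.5385, -0.0324, 0.1166]
ee_rot: [-0.0, 0.985, 0.174, 0.0]
contact_force: [0.3, 0.3, -1.0]
width: 0.0458
```

```bash
python3 -m crank '[[0,0,0.001,0,0,0],[0,0,0.002,0,0,0],[0,0,0.002,0,0,0]]'
python3 - <<'E'
from h import *
f,z,K,W=snap("wrist");T=T_tool();P=cloud(z,K,W);Q=cloud(z,K,np.linalg.inv(T)@W)
m=(abs(Q[...,2]+.025)<.004)&(np.hypot(Q[...,0],Q[...,1])<.024);print(np.median(P[m][:,2]),T[2,3])
E
```

```text
clock: 8.88
position: [0.5385, -0.0324, 0.1165]
ee_rot: [-0.0, 0.985, 0.174, 0.001]
contact_force: [-3.0, 0.3, 10.2]
width: 0.0458
0.1408549278759728 0.11647350820340897
```

The bush bottoms out with 10 N, its top at about 0.141, so it is seated. Releasing and rising.

```bash
python3 -m crank '[[0,0,0,0,0,0],[0,0,0,0,0,0],[0,0,0,0,0,0],[0,0,0,0,0,0],[0,0,0,0,0,0],[0,0,0,0,0,0]]' 1
python3 -m crank '[[0,0,-0.01,0,0,0],[0,0,-0.04,0,0,0],[0,0,-0.08,0,0,0],[0,0,-0.12,0,0,0],[0,0,-0.155,0,0,0],[0,0,-0.155,0,0,0],[0,0,-0.155,0,0,0],[0,0,-0.155,0,0,0]]'
cat > seat.py <<'E'
from h import *
f,z,K,W=snap("wrist"); cv2.imwrite("pics/w4.png",f); np.savez("w4.npz",f=f,z=z,K=K,W=W)
T=T_tool(); P=cloud(z,K,W); v,u=np.mgrid[:480,:640]
def fit(pts,n):
    p=(pts[:,:2]*1e3); A=np.c_[2*p,np.ones(len(p))]; x=np.linalg.lstsq(A,(p**2).sum(1),rcond=None)[0]
    print(n,"centre",x[:2].round(2),"r",np.sqrt(x[2]+x[0]**2+x[1]**2).round(2))
top=(P[...,2]>.134)&(P[...,2]<.148)&(np.hypot(P[...,0]-.537,P[...,1]+.032)<.04)
zt=np.median(P[top][:,2]); print("top z",zt,"bridge z",np.median(P[(abs(P[...,2]-.11)<.006)][:,2]))
cs=sorted(cv2.findContours(top.astype(np.uint8),cv2.RETR_CCOMP,cv2.CHAIN_APPROX_NONE)[0],key=len)[-2:]
for c in cs: fit(np.array([ray(*p[0],K,W,zt) for p in c]),"ring")
A=np.c_[P[top][:,:2],np.ones(top.sum())]; print("tilt",np.linalg.lstsq(A,P[top][:,2],rcond=None)[0].round(4))
print("TCP",T.round(4))
E
python3 seat.py
```

```text
clock: 9.68
position: [0.5385, -0.0324, 0.1164]
ee_rot: [-0.0, 0.985, 0.174, 0.001]
contact_force: [-0.6, 0.2, 0.6]
width: 0.0852
clock: 10.68
position: [0.5375, -0.0323, 0.2701]
ee_rot: [-0.001, 0.985, 0.174, -0.001]
contact_force: [1.1, 0.1, 0.2]
width: 0.0853
top z 0.14079434609261576 bridge z 0.10899123010099479
ring centre [538.01 -33.97] r 12.52
ring centre [537.69 -34.08] r 23.51
tilt [-0.0054 -0.0023  0.1434]
TCP [[ 0.9398  0.3418 -0.0015  0.5376]
 [ 0.3418 -0.9398  0.0011 -0.0324]
 [-0.001  -0.0016 -1.      0.2701]
 [ 0.      0.      0.      1.    ]]
```

View pics/w4.png

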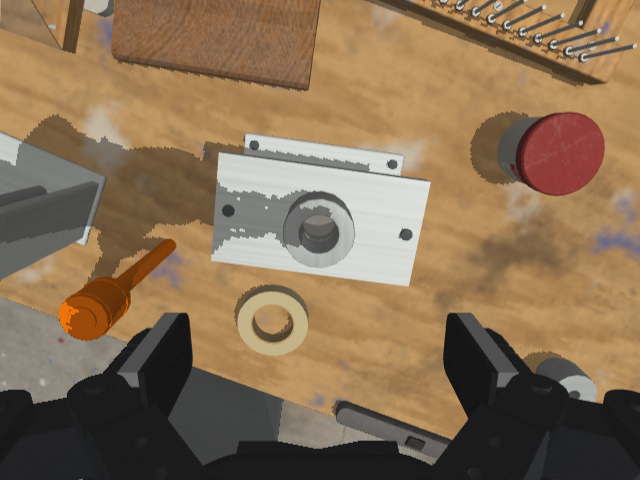

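The bush sits flat and level at (318,230), 32 mm above the bridge, so it is home. The orange look-alike and the tape are untouched. Now over to the thick probe.

```bash
python3 -m crank '[[0,-0.02,-0.01,0,0,0],[0.001,-0.055,-0.033,0,0,0],[0.002,-0.1,-0.033,0,0,0],[0.002,-0.145,-0.033,0,0,0],[0.003,-0.19,-0.033,0,0,0],[0.004,-0.23,-0.033,0,0,0],[0.004,-0.253,-0.033,0,0,0],[0.004,-0.261,-0.033,0,0,0],[0.004,-0.261,-0.033,0,0,0],[0.004,-0.261,-0.033,0,0,0],[0.004,-0.261,-0.033,0,0,0]]'
python3 - <<'E'
from h import *
f,z,K,W=snap("wrist"); cv2.imwrite("pics/w5.png",f)
T=T_tool(); P=cloud(z,K,W)
m=(abs(P[...,2]-.176)<.006)&(np.hypot(P[...,0]-.452,P[...,1]-.2145)<.035)
zt=np.median(P[m][:,2]); print("top z",zt,"plate",np.median(P[(abs(P[...,2]-.14)<.006)][:,2]))
ct=max(cv2.findContours(m.astype(np.uint8),0,cv2.CHAIN_APPROX_NONE)[0],key=cv2.contourArea)
p=np.array([ray(*q[0],K,W,zt) for q in ct])[:,:2]*1e3; print("bbox",np.ptp(p,0)); A=np.c_[2*p,np.ones(len(p))]; x=np.linalg.lstsq(A,(p**2).sum(1),rcond=None)[0]
print(x[:2],np.sqrt(x[2]+(x[:2]**2).sum())); d=np.array([*x[:2]/1e3,zt])-T[:3,3]; print("in tool",T[:3,:3].T@d, T[:3,3])
E
```

```text
clock: 12.1
position: [0.4525, 0.2135, 0.3035]
ee_rot: [-0.001, 0.985, 0.173, -0.001]
contact_force: [0.3, 0.1, 0.6]
width: 0.0851
top z 0.1752671015621621 plate 0.1389913154543811
bbox [32.26154086 31.89637706]
[453.03476276 214.93116533] 15.809215013957898
in tool [ 0.00119255 -0.00091546  0.12817386] [0.45244202 0.21354478 0.30344091]
```

View pics/w5.png

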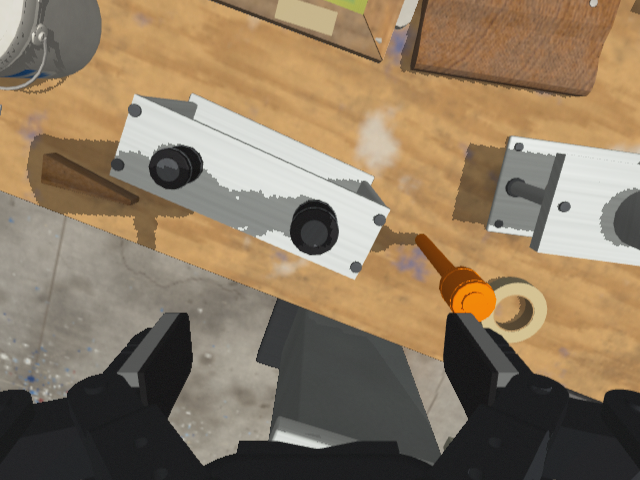

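This shows the thick head at (314,228), 32 mm wide, and the thin head at (175,167). The fingers clear everything. Descending and gripping.

```bash
python3 -m crank '[[0.001,-0.002,0.03,0,0,0],[0.001,-0.002,0.07,0,0,0],[0.001,-0.002,0.11,0,0,0],[0.001,-0.002,0.14,0,0,0],[0.001,-0.002,0.155,0,0,0],[0.001,-0.002,0.159,0,0,0],[0.001,-0.002,0.159,0,0,0],[0.001,-0.002,0.159,0,0,0],[0.001,-0.002,0.159,0,0,0]]' 1
python3 -m crank '[[0,0,0,0,0,0],[0,0,0,0,0,0],[0,0,0,0,0,0],[0,0,0,0,0,0],[0,0,0,0,0,0],[0,0,0,0,0,0],[0,0,0,0,0,0],[0,0,0,0,0,0],[0,0,0,0,0,0]]' 0 60
```

```text
clock: 13.28
position: [0.453, 0.2161, 0.1453]
ee_rot: [-0.001, 0.985, 0.173, 0.0]
contact_force: [0.3, -1.1, -0.1]
width: 0.0854
clock: 14.4
position: [0.4531, 0.2162, 0.1456]
ee_rot: [-0.001, 0.985, 0.173, 0.0]
contact_force: [-0.2, 0.5, 4.9]
width: 0.0309
```

```bash
python3 -m crank '[[0,0,-0.01,0,0,0],[0,0,-0.025,0,0,0],[0,0,-0.045,0,0,0],[0,0,-0.065,0,0,0],[0,0,-0.085,0,0,0],[0,0,-0.105,0,0,0],[0,0,-0.125,0,0,0],[0,0,-0.145,0,0,0],[0,0,-0.165,0,0,0],[0,0,-0.185,0,0,0],[0,0,-0.2,0,0,0],[0,0,-0.2,0,0,0],[0,0,-0.2,0,0,0]]'
cat > probe.py <<'E'
from h import *
import sys
f,z,K,W=snap("wrist"); np.savez("w6.npz",f=f,z=z,K=K,W=W); cv2.imwrite(f"pics/{sys.argv[1]}.png",f)
T=T_tool(); C=np.linalg.inv(T)@W; Q=cloud(z,K,C)
m=(Q[...,2]<-.02)&(Q[...,2]>-.045)&(np.hypot(Q[...,0],Q[...,1])<.0175)
zt=np.median(Q[m][:,2]); m=m&(abs(Q[...,2]-zt)<.003)
ct=max(cv2.findContours(m.astype(np.uint8),0,cv2.CHAIN_APPROX_NONE)[0],key=cv2.contourArea)
p=np.array([ray(*q[0],K,C,zt) for q in ct])[:,:2]*1e3; A=np.c_[2*p,np.ones(len(p))]; x=np.linalg.lstsq(A,(p**2).sum(1),rcond=None)[0]
print("head top tool mm",x[:2].round(2),"r",np.sqrt(x[2]+(x[:2]**2).sum()).round(2),"z",zt)
A=np.c_[Q[m][:,:2],np.ones(m.sum())]; print("tilt",np.linalg.lstsq(A,Q[m][:,2],rcond=None)[0].round(4))
# stem points seen: below head
s=(Q[...,2]>.012)&(Q[...,2]<.14)&(np.hypot(Q[...,0],Q[...,1])<.02)
print("stem px",s.sum()); 
if s.sum()>50:
    v,u=np.nonzero(s)
    for a in range(v.min(),v.max()+1,4):
        r=Q[a][s[a]]; 
        if len(r)>5: print(a,u[v==a].min(),u[v==a].max(),r.mean(0).round(4))
print("TCP",T[:3,3].round(4),manip.get_state()["width"])
E
python3 probe.py w6
```

```text
clock: 16.02
position: [0.4526, 0.2157, 0.3449]
ee_rot: [-0.001, 0.985, 0.173, -0.0]
contact_force: [1.0, -0.3, -1.7]
width: 0.0303
head top tool mm [-0.21  0.92] r 16.0 z -0.02991997193637791
tilt [ 0.0226  0.0003 -0.0301]
stem px 1440
223 313 321 [0.0054 0.001  0.1326]
227 309 326 [0.0046 0.0013 0.125 ]
231 307 327 [0.0041 0.001  0.1166]
235 307 328 [0.0041 0.0013 0.1073]
239 307 328 [0.0042 0.0013 0.0979]
243 306 328 [0.0041 0.001  0.0901]
247 306 329 [0.0041 0.0013 0.0823]
251 306 329 [0.0042 0.0013 0.0746]
255 305 329 [0.0042 0.001  0.068 ]
259 305 330 [0.0041 0.0013 0.0616]
263 305 330 [0.0043 0.0013 0.055 ]
267 304 330 [0.0041 0.0011 0.0497]
271 304 331 [0.0041 0.0013 0.0442]
275 303 331 [0.004  0.0011 0.0391]
279 303 332 [0.004  0.0013 0.0343]
283 303 332 [0.0018 0.003  0.0349]
TCP [0.4525 0.2157 0.3447] 0.030888035816928887
```

View pics/w6.png

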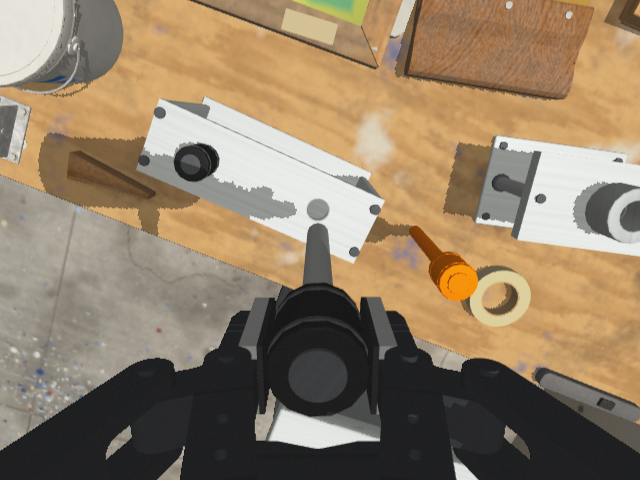

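The probe hangs upright in the grip. Its stem, from about (318,225) to (318,285), runs parallel to the tool axis (measured x and y constant along it). Carrying it over the bush with the tip 43 mm above the orange one's top.

```bash
python3 -m crank '[[0,0.008,0,0,0,0],[0,0.025,0,0,0,0],[-0.001,0.048,0,0,0,0],[-0.001,0.073,0,0,0,0],[-0.001,0.098,0,0,0,0],[-0.002,0.123,0,0,0,0],[-0.002,0.148,0,0,0,0],[-0.003,0.173,0,0,0,0],[-0.003,0.198,0,0,0,0],[-0.003,0.222,0,0,0,0],[-0.004,0.242,0,0,0,0],[-0.004,0.256,0,0,0,0],[-0.004,0.2626,0,0,0,0],[-0.004,0.2626,0.01,0,0,0],[-0.004,0.2626,0.025,0,0,0],[-0.004,0.2626,0.038,0,0,0],[-0.004,0.2626,0.041,0,0,0],[-0.004,0.2626,0.041,0,0,0],[-0.004,0.2626,0.041,0,0,0],[-0.004,0.2626,0.041,0,0,0]]'
cat > rel.py <<'E'
from h import *
import sys
f,z,K,W=snap("wrist"); np.savez("w7.npz",f=f,z=z,K=K,W=W); cv2.imwrite(f"pics/{sys.argv[1]}.png",f)
T=T_tool(); C=np.linalg.inv(T)@W; C[:3,3]=C[:3,3]; Q=cloud(z,K,C); P=cloud(z,K,W)
def fit(p,r=None):
    from scipy.optimize import least_squares
    fn=(lambda x:np.hypot(p[:,0]-x[0],p[:,1]-x[1])-(x[2] if r is None else r))
    x0=[p[:,0].mean(),p[:,1].mean()-0]+([20] if r is None else [])
    s=least_squares(fn,x0,loss="soft_l1"); return s.x.round(2),np.sqrt(np.mean(s.fun**2)).round(2)
top=(P[...,2]>.134)&(P[...,2]<.148)&(np.hypot(P[...,0]-.538,P[...,1]+.033)<.045)
rr=np.hypot(Q[...,0],Q[...,1]); tipz=.1356
stem=(Q[...,2]>.02)&(Q[...,2]<tipz-.004)&(rr<.014)
top&=~cv2.dilate(stem.astype(np.uint8),np.ones((5,5))).astype(bool)
zt=np.median(Q[top][:,2]); print("bush top world z",np.median(P[top][:,2]),"tip world z",T[2,3]-tipz)
m=cv2.morphologyEx((top|stem).astype(np.uint8),cv2.MORPH_CLOSE,np.ones((3,3)))
ct=max(cv2.findContours(top.astype(np.uint8),0,cv2.CHAIN_APPROX_NONE)[0],key=cv2.contourArea)
p=np.array([ray(*q[0],K,C,zt) for q in ct])[:,:2]*1e3
c0,_=fit(p); 
for _ in range(4):
    d=np.hypot(p[:,0]-c0[0],p[:,1]-c0[1]); k=abs(d-23.7)<1.5; c0,res=fit(p[k],23.7)
print("bush outer tool",c0,res,k.sum())
# stem axis
for a,b in((.03,.06),(.06,.09),(.09,.125),(.03,.125)):
    s=stem&(Q[...,2]>a)&(Q[...,2]<b)
    if s.sum()>60: 
        q=Q[s]*1e3; print("stem",a,b,s.sum(),fit(q[:,:2]-[0,0],7.0))
print(T[:3,3].round(4))
E
python3 rel.py w7
```

```text
clock: 18.58
position: [0.5384, -0.0326, 0.3038]
ee_rot: [-0.0, 0.985, 0.173, -0.0]
contact_force: [0.0, 0.2, -1.6]
width: 0.0306
bush top world z 0.14080641843488023 tip world z 0.1681164990219115
bush outer tool [-1.28  1.37] 0.41 157
stem 0.03 0.06 592 (array([-1.58,  1.3 ]), np.float64(0.2))
stem 0.06 0.09 410 (array([-1.59,  1.32]), np.float64(0.17))
stem 0.09 0.125 334 (array([-1.56,  1.31]), np.float64(0.17))
stem 0.03 0.125 1336 (array([-1.58,  1.31]), np.float64(0.18))
[ 0.5384 -0.0326  0.3037]
```

View pics/w7.png

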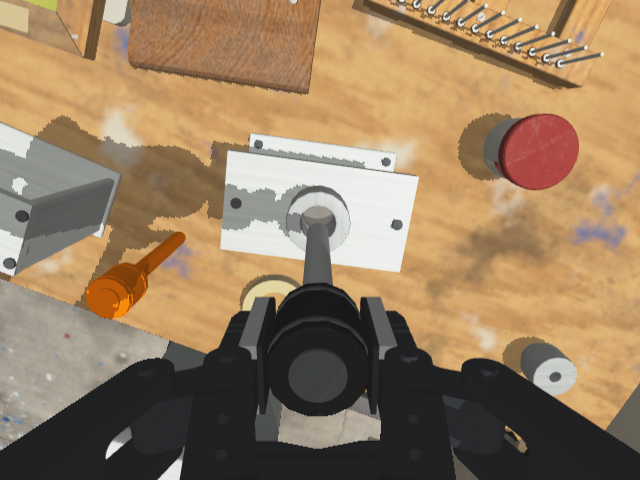

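In the wrist view the stem axis (-1.6, 1.3) mm and the bush axis (-1.3, 1.4) mm agree within 0.3 mm, against 6 mm of clearance. Lowering 118 mm.

```bash
python3 -m crank '[[0.0003,0,0.005,0,0,0],[0.0003,0,0.014,0,0,0],[0.0003,0,0.024,0,0,0],[0.0003,0,0.034,0,0,0],[0.0003,0,0.044,0,0,0],[0.0003,0,0.054,0,0,0],[0.0003,0,0.064,0,0,0],[0.0003,0,0.074,0,0,0],[0.0003,0,0.084,0,0,0],[0.0003,0,0.094,0,0,0],[0.0003,0,0.104,0,0,0],[0.0003,0,0.112,0,0,0],[0.0003,0,0.117,0,0,0],[0.0003,0,0.118,0,0,0],[0.0003,0,0.118,0,0,0],[0.0003,0,0.118,0,0,0],[0.0003,0,0.118,0,0,0]]'
python3 rel.py w8
python3 - <<'E'
from h import *
f,z,K,W=snap("scene"); cv2.imwrite("pics/s8.png",cv2.resize(f[200:330,250:390],None,fx=4,fy=4,interpolation=3))
s=manip.get_state(); print(s["qd"].round(4),s["contact_force"])
E
```

```text
clock: 20.75
position: [0.5388, -0.0324, 0.186]
ee_rot: [-0.0, 0.985, 0.173, 0.0]
contact_force: [0.7, -0.2, -1.5]
width: 0.0303
bush top world z 0.1408021608571911 tip world z 0.05032173227810724
bush outer tool [-1.11  1.31] 0.46 205
stem 0.03 0.06 1148 (array([ 6.31, -3.73]), np.float64(3.83))
stem 0.06 0.09 206 (array([-4.82, -3.98]), np.float64(2.46))
stem 0.03 0.125 1354 (array([ 0.1 , -2.71]), np.float64(4.01))
[ 0.5387 -0.0324  0.1859]
[ 0.0009 -0.0003  0.002  -0.0011 -0.0009 -0.0002] [-0.2466774   0.60798115 -1.24449658]
```

View pics/w8.png

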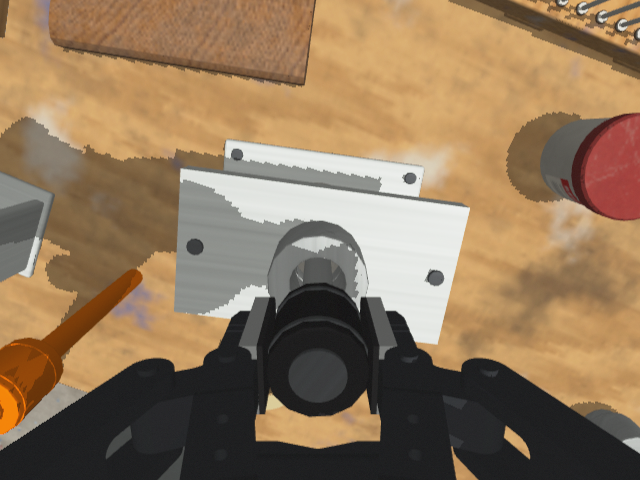

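View pics/s8.png

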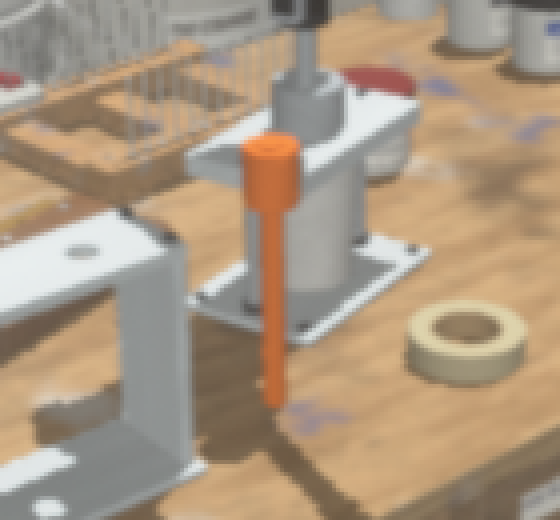

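The last wrist view shows the stem entering the bore at about (318,275) with a gap all round. The scene crop shows the stem upright in the seated bush, with the orange look-alike and the tape in place. The tip is at z ≈ 0.050, the arm is still, and there is no contact force, so I'm handing in.

```bash
python3 -c "
from rig import job; print(job.sign_off())"
```

```text
the job is handed in; nothing more can be done
None
```

The job is handed in at about 21 s on the clock. The wide bush is seated spigot down in the bridge and released. The thick probe is held upright through it, with its tip in the cup.

**Bush:** it went in without sideways force and bottomed out at about 10 N. After release it was level, with its top about 32 mm above the bridge as it should be when home.

**Probe:** the tip is at z ≈ 0.050 m, about half way down the cup. The arm was still, and I saw no sign of contact in the force readings or pictures.

**Centring:** estimates put the stem within about 0.5 mm of the bore axis, against 6 mm of clearance. Just before lowering, the two axes agreed within 0.3 mm. In the final pose the automatic stem fit failed because the bush ring got into its mask. That last figure therefore rests on the earlier stem fit, the arm's pose, the final bush fit and the picture, which shows a clear gap.

**Other disagreements:**
- The top and wrist cameras differ by about 2.6 mm in x. I used the wrist camera relatively, so this cancels.
- The gripper width reads about 2 mm under the known diameters.

**Other objects:** I did not touch the thin probe, narrow bush, tape, jar or orange look-alike. I took no separate check of the thin probe at the end; it was in place in the last wrist view over the rack.

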